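# Feed the blank through the guide posts of the boring station

### The job

Push the wooden blank along the green feed plate, between the two steel guide posts and all the way through, until its leading end sits square against the stop bar of the boring head, centred on it. Only push it with the fingers: keep it flat on the plate, never lift it, leave everything else where it stands, and take the hand clear at the end.

Things in the scene. Friction and masses are not known exactly. Their poses are not given: they have to be found in the camera images.
- blank_center (a point): Centre (half-way up) of the loose wooden blank: a flat light-brown block 112 mm long x 88 wide x 24 thick, about 0.17 kg, a dark 16 mm strip lengthwise along its top. x axis along its length, y along its width, z up. It starts flat on the plate before the posts, up to 35 mm off the middle line, its length turned up to 0.35 rad from the feed direction. Either end may lead.
- gate (a point): Point on the feed plate's top face midway between the two guide posts. x axis: level feed direction, from the entry side to the stop bar; y: across; z up. The posts are fixed upright steel cylinders, 30 mm diameter, 46 mm tall above the plate, axes at y = +62 and -62 mm: the free gap is 94 mm. Place and turn of the whole station on the bench vary.
- stop (a point): Point on the plate's top face at the middle of the stop bar's face, 150 mm past the gate along the gate's x axis (same axes). The stop bar is fixed steel, 88 mm wide across, 30 mm tall. A blank that is home has its centre 56 mm before this point. The boring head (green gearbox, grey motor, 128 mm tall) stands from 40 mm to 220 mm past this point.
- station: The fixed boring station: green feed plate 8 mm thick on the bench (top face 8 mm above the bench), from 270 mm before to 170 mm past the gate and 130 mm to either side, with the posts, stop bar and boring head. Origin: below the gate point at bench height, axes as the gate. Nothing but the blank stands on the plate before the posts.
- glue_jar: Bystander: small jar with an orange cap, 42 mm diameter, 55 mm tall, standing on the plate beside the stop end, about 105 mm to the gate's +y side. Origin: centre of its underside.
- bushing: Bystander: brass bushing, 36 mm diameter, 22 mm tall, standing on the plate beside the stop end, about 105 mm to the gate's -y side. Origin: centre of its underside.
- spray_can: Bystander: blue spray can, 54 mm diameter, 130 mm tall, upright on the bench off the plate's -y edge. Origin: centre of its underside.
- tape_measure: Bystander: yellow tape measure, 62 x 34 x 58 mm tall, on the bench off the plate's -y edge. Origin: centre of its underside.
- screwdriver: Bystander: red-handled screwdriver lying on the bench off the plate's -y edge. Origin: at its underside, near its middle.
- wrench: Bystander: steel wrench lying on the bench far to the robot's left. Origin: at its underside, near its middle.
- blank: The same blank, with its origin at the centre of its underside, axes as blank_center.
There are look-alikes about, which are no part of the job. What is meant by the blank is not pink or red, and is the smaller of those in its own colour.

How it is judged:
By the outcome, as a careful person would: the job done as asked, in the order asked, and still so for the second after the job is handed in, with the robot touching nothing.
It also fails if it takes over 67 s, if anything falls off the work surface, if the arm or the gripper's body presses on something with over 40 N, if the wrist force passes 120 N, or if a joint passes its speed limit or range.

### The arm

A 6-joint arm with a two-finger parallel gripper is mounted at the origin on the work surface. World frame = base frame: x ahead of the robot, y to its left, z up, the work surface at z = 0. Lengths are in mm, angles in rad, forces in N, time in s.
With the tool pointing down it reaches from about 275 to 750 mm from the base axis. Payload 10.2 kg.
Tool frame: the origin (TCP) lies between the finger pads; the fingertips stand 11 mm ahead of it and the grasp point (between the pads) lies 8 mm behind it; z points along the fingers, y is the line along which they close (so a half turn about z gives the same grasp; the last joint's range is limited). The gripper opens to 85 mm and grips with 20 to 120 N. Pads are 22 mm wide; open, the fingers measure 114 mm over their backs; the gripper's body (76 mm by 85 mm) begins 54 mm behind the grasp point. The pads swing forward as they close: fully open they stand 13 mm farther back than shut.
Start: joints at [-1.47, 0.313, 1.498, -0, 1.331, -0.223], TCP at [167.027, -497.728, 242.294] pointing down, gripper open.
Joint ranges: [-2.94, 2.94], [-0.97, 2.17], [0.19, 2.56], [-1.23, 4.37], [0.02, 3.11], [-2.88, 2.88]. Speed limits (rad/s): [2.39, 2.39, 3.01, 3.14, 3.14, 3.14].

### API

Orientations are given as a unit quaternion [w, x, y, z].
In Python, from rig import sense, eyes, finish_job gives the robot as it stands.
- The arm moves only by the shell command python3 -m jog 'ROWS' [FORCE]. ROWS is JSON, a list of rows, each a list of 7 numbers: the shift along the tool's x, y, z in m, then the turn, a rotation vector about the tool's x, y, z in rad, then the finger opening in m, from 0 to 0.0854. In form: [[dx, dy, dz, rx, ry, rz, gripper], ...]. A call has 1 to 5 rows; each row shifts and turns the commanded pose from where the row before left it, along the tool's axes as they then stand; what a row does not reach is not made up. A row lasts 1/10 s, in which the tool goes at most 50 mm and 8.59 degrees, less where a joint would pass 70% of its speed; a pose out of reach is approached as far as the arm can. A call is refused whole if a number of a shift passes 0.05 or a number of a turn 0.15, either way. A call with a gripper value outside its range is refused whole. The fingers move at their own pace and stop on an object; FORCE is the grip in N (left out, the last holds). Time passes only in rows, so rows that do not move let the fingers close. It gives the time, the measured TCP pose, the force, the opening and the grip force at its end, in the units of the state.
- sense(): the state, without advancing time (a new reading comes with each control period).
- eyes.capture(name): name is "scene" or "top" or "wrist"; returns the picture (384x512x3 uint8, red, green, blue); there is no depth.
- eyes.calibration(name): a dict with "fx", "fy", "cx", "cy" (pixels), "cam_to_world" (4x4, takes a point from camera to world coordinates); the wrist camera has in their place "mount" (4x4, takes a point from camera to tool coordinates, whose origin is the TCP and whose axes are the flange's). Camera axes: x right, y down, z forward; pixel columns grow to the right and rows downward; lengths in mm; the calibration is good to about 2 mm. A picture is of the moment at which its call begins: read the wrist's pose just before it. calibration takes no time and is no camera call.
- finish_job(): hands the job in; it is judged then, once.
The state is a dict: "time_s": time; "joints": joint angles; "dq": joint speeds; "tau": joint torques, N m; "eef_pos": TCP position; "ee_rot": TCP orientation; "force": force on the tool from outside, world axes, zero at the start; "wrist_torque": the same for the moment, N m; "grip_width": opening from 0.0 (shut) to 1.0 (fully open); "grip_force": force on a finger pad.
Only numpy, scipy, OpenCV 4.12 (cv2) and the standard library are available. Lean on these libraries where they do the work, as an engineer would, in place of code of your own. Each camera call takes 0.05 s, during which the arm holds its last target. There are 200 camera calls.

## Working session

There is one attempt and no reset: what is moved stays moved. The work goes in short steps, Python scripts to look and compute and a shell command to move; the robot and the scene stay as the last step left them, time stands still between calls to the robot, and variables do not carry over. Pictures are saved under pics/ and viewed, at most 10 in all, crops included, and the job is handed in when it is done.

```bash
mkdir -p pics; ls
python3 - <<'E'
from rig import sense, eyes
import cv2,numpy as np
s=sense();print(s['time_s'],s['eef_pos'],s['ee_rot'])
ims=[]
for n in("scene","top"):
    im=eyes.capture(n);np.save(f'pics/{n}.npy',im);cv2.imwrite(f'pics/{n}0.png',im[:,:,::-1])
    c=eyes.calibration(n);print(n,c['fx'],c['fy'],c['cx'],c['cy'],np.round(c['cam_to_world'],3).tolist())
print(np.round(eyes.calibration('wrist')['mount'],3).tolist())
E
```

```text
pics
0.0 [ 167.00959969 -497.45735696  241.7172673 ] [-6.73764202e-04  9.86923070e-01  1.61190563e-01  4.39566656e-05]
scene 486.54082789423785 486.54082789423785 255.4466140995952 192.56119749188645 [[-0.689, 0.543, -0.48, 1200.854], [0.724, 0.501, -0.473, 750.52], [-0.016, -0.674, -0.739, 1125.369], [0.0, 0.0, 0.0, 1.0]]
top 380.4219198108471 380.4219198108471 255.00428738809907 194.13521402032416 [[-0.008, -0.99, 0.144, 313.358], [-1.0, 0.009, 0.008, 45.678], [-0.009, -0.144, -0.99, 1339.372], [0.0, 0.0, 0.0, 1.0]]
[[0.0, -0.952, -0.307, 79.016], [1.0, -0.0, 0.001, -0.363], [-0.001, -0.307, 0.952, -131.585], [0.0, 0.0, 0.0, 1.0]]
```

View pics/top0.png

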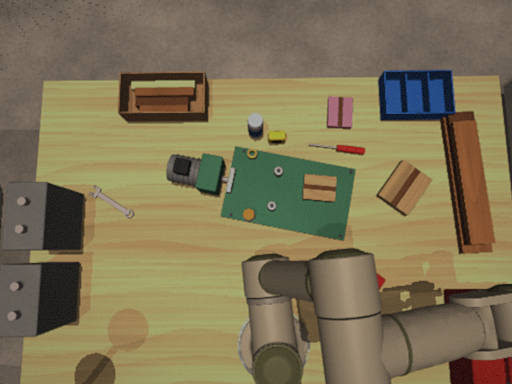

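View pics/scene0.png

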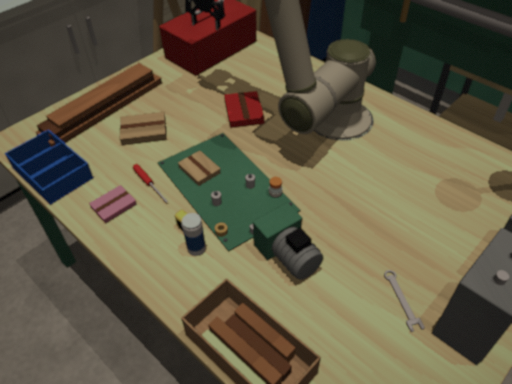

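The top view shows these candidates: a brown block on the plate (320,188), a bigger brown block off the plate (405,187), a pink one (340,112) and a red one (378,282, under the arm). The smaller brown one, on the plate, is the blank. The posts are at (279,171) and (271,206), the stop at (230,180), and the feed runs left in the image.

```bash
cat > h.py <<'E'
import numpy as np,cv2
from rig import sense,eyes
from scipy.spatial.transform import Rotation as R
def cam(n,s=None):
    c=eyes.calibration(n)
    if n!='wrist': T=np.array(c['cam_to_world'])
    else:
        q=s['ee_rot'];W=np.eye(4);W[:3,:3]=R.from_quat([q[1],q[2],q[3],q[0]]).as_matrix();W[:3,3]=s['eef_pos'];T=W@np.array(c['mount'])
    return c,T
def ray(c,T,uv,z):
    uv=np.atleast_2d(uv).astype(float)
    d=np.c_[(uv[:,0]-c['cx'])/c['fx'],(uv[:,1]-c['cy'])/c['fy'],np.ones(len(uv))]@T[:3,:3].T
    return (T[:3,3]+d*((z-T[2,3])/d[:,2])[:,None])[:,:2]
def proj(c,T,p):
    q=np.linalg.inv(T)@np.r_[p,1];return q[0]/q[2]*c['fx']+c['cx'],q[1]/q[2]*c['fy']+c['cy']
E
python3 - <<'E'
from h import *
im=np.load('pics/top.npy');c,T=cam('top')
hsv=cv2.cvtColor(im,cv2.COLOR_RGB2HSV)
print([hsv[y,x].tolist() for x,y in[(300,220),(320,181),(320,189),(279,171),(271,206),(230,180),(210,175),(249,214)]])
big=cv2.resize(im[130:250,200:440],None,fx=3.3,fy=3.3,interpolation=cv2.INTER_CUBIC)
cv2.imwrite('pics/crop.png',big[:,:,::-1])
E
```

```text
[[67, 88, 110], [19, 118, 167], [13, 128, 118], [10, 36, 86], [174, 18, 72], [37, 13, 171], [69, 94, 106], [18, 172, 169]]
```

View pics/crop.png

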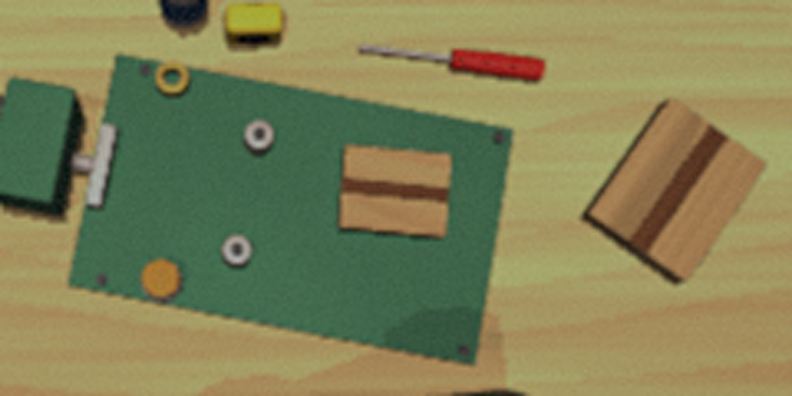

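The crop confirms the blank on the plate at crop (396,190), clearly smaller than the other brown block at (675,190). The posts are at crop (259,135) and (237,250).

```bash
cat >> h.py <<'E'
def measure(im,c,T,k=1):
    hsv=cv2.cvtColor(im,cv2.COLOR_RGB2HSV)
    h,s,v=cv2.split(hsv)
    g=((h>50)&(h<90)&(s>60)).astype(np.uint8)
    g=cv2.morphologyEx(g,cv2.MORPH_CLOSE,np.ones((5*k,5*k)))
    cs=cv2.findContours(g,cv2.RETR_EXTERNAL,cv2.CHAIN_APPROX_NONE)[0]
    pl=max(cs,key=cv2.contourArea)
    return hsv,pl
def rect(pts):
    (a,b),(w,l),_=r=cv2.minAreaRect(pts.astype(np.float32));p=cv2.boxPoints(r)
    e=p[1]-p[0] if np.linalg.norm(p[1]-p[0])>np.linalg.norm(p[2]-p[1]) else p[2]-p[1]
    return np.array([a,b]),np.arctan2(e[1],e[0]),max(w,l),min(w,l)
E
cat > top.py <<'E'
from h import *
def blank(im,c,T,pl,zt=32):
    h,s,v=cv2.split(cv2.cvtColor(im,cv2.COLOR_RGB2HSV))
    inside=np.zeros(im.shape[:2],np.uint8);cv2.drawContours(inside,[cv2.convexHull(pl)],-1,1,-1)
    m=((h<28)&(s>70)&(v>60)&(inside>0)).astype(np.uint8)
    m=cv2.morphologyEx(m,cv2.MORPH_OPEN,np.ones((3,3)))
    b=max(cv2.findContours(m,cv2.RETR_EXTERNAL,cv2.CHAIN_APPROX_NONE)[0],key=cv2.contourArea)
    return rect(ray(c,T,b[:,0],zt))
if __name__=='__main__':
    im=np.load('pics/top.npy');c,T=cam('top')
    _,pl=measure(im,c,T)
    P=rect(ray(c,T,pl[:,0],8));print('plate',P)
    a=P[1]%np.pi;f=np.array([np.cos(a),np.sin(a)]);l=np.array([-f[1],f[0]])
    print('gate from plate',P[0]+50*f,'a',a)
    h,s,v=cv2.split(cv2.cvtColor(im,cv2.COLOR_RGB2HSV))
    posts=[]
    for x,y in[(278.5,171),(272,206)]:
        yy,xx=np.mgrid[:384,:512];m=((xx-x)**2+(yy-y)**2<64)&(s<60)&((v>110)|(s<45))
        u=xx[m].mean(),yy[m].mean();print(u,m.sum());posts.append(ray(c,T,[u],54)[0])
    posts=np.array(posts);d=posts[0]-posts[1];print(posts,np.linalg.norm(d),'gate',posts.mean(0),'a',np.arctan2(d[1],d[0])+np.pi/2)
    b=blank(im,c,T,pl);print('blank',b);r=b[0]-posts.mean(0);print('rel',r@f,r@l,(b[1]-a+np.pi/2)%np.pi-np.pi/2)
E
python3 top.py
```

```text
plate (array([512.98773193, -61.15592957]), np.float32(1.3677233), 434.9743347167969, 256.0072021484375)
gate from plate [523.07173729 -12.18335724] a 1.3677233
(np.float64(278.0), np.float64(170.71428571428572)) 77
(np.float64(271.27027027027026), np.float64(205.45945945945945)) 74
[[581.11162952 -23.97378488]
 [460.9494828    0.87553602]] 122.70464642238123 gate [521.03055616 -11.54912443] a 1.3668726216497684
blank (array([ 525.52764893, -167.42225647]), np.float32(1.465698), 113.42453002929688, 89.99540710449219)
rel -151.76318603525507 -35.84119412743302 0.09797466
```

The blank lies 152 mm before the gate, 36 mm off to −y, and is turned 0.1 rad. Plan: push it sideways with both open fingers, which centres and squares it. Then push its rear end through with the fingers narrowed.

```bash
cat > go.py <<'E'
# usage: go.py feed lat z heading(relative to feed): remaining turn and shift in the target tool axes
from h import *
import sys
G=np.array([522,-12.]);A=1.367;f=np.array([np.cos(A),np.sin(A)]);l=np.array([-f[1],f[0]])
def report(F,L,z,hd):
    s=sense();q=s['ee_rot'];M=R.from_quat([q[1],q[2],q[3],q[0]]).as_matrix();th=np.arctan2(M[1,0],M[0,0])
    p=np.array(s['eef_pos']);r=p[:2]-G
    tg=A+hd;dw=(tg-th+np.pi)%(2*np.pi)-np.pi
    d=G+F*f+L*l-p[:2];X=np.array([np.cos(tg),np.sin(tg)]);Y=np.array([X[1],-X[0]])
    print(f"t{s['time_s']:.1f} feed {r@f:.1f} lat {r@l:.1f} z {p[2]:.1f} hd {th-A:.3f} tilt {M[:2,2].round(3)} | tool rz {-dw:.3f} then dx {d@X:.1f} dy {d@Y:.1f} dz {p[2]-z:.1f}| F {np.round(s['force'],1)} gw {s['grip_width']:.2f} q {np.round(s['joints'],2)}")
if __name__=='__main__': report(*map(float,sys.argv[1:]))
E
python3 -m jog '[[0,0,0,0,0,0.13,0.06],[0,0,0,0,0,0.13,0.06],[0,0,0,0,0,0.13,0.06],[0,0,0,0,0,0.13,0.06]]'
python3 go.py -152 -106 150 -1.571
```

```text
time_s: 0.5
eef_pos: [167.0, -497.6, 242.0]
ee_rot: [-0.0, 0.995, -0.101, -0.0]
force: [-0.1, -0.6, -0.2]
grip_width: 0.706
grip_force: 0.0
t0.5 feed -547.4 lat 249.4 z 242.0 hd -1.569 tilt [-0.     0.001] | tool rz 0.002 then dx 355.3 dy -395.5 dz 92.0| F [-0.1 -0.6 -0.2] gw 0.71 q [-1.47  0.31  1.5   0.    1.33  0.3 ]
```

```bash
python3 -m jog '[[0.03,-0.033,0,0,0,0,0.06],[0.03,-0.033,0,0,0,0,0.06],[0.03,-0.033,0,0,0,0,0.06],[0.03,-0.033,0,0,0,0,0.06],[0.03,-0.033,0,0,0,0,0.06]]' >/dev/null
python3 -m jog '[[0.03,-0.033,0,0,0,0,0.06],[0.03,-0.033,0,0,0,0,0.06],[0.03,-0.033,0,0,0,0,0.06],[0.03,-0.033,0,0,0,0,0.06],[0.03,-0.033,0,0,0,0,0.06]]' >/dev/null
python3 go.py -152 -106 150 -1.571
```

```text
t1.5 feed -213.6 lat -49.1 z 242.1 hd -1.563 tilt [-0.  0.] | tool rz 0.008 then dx 56.9 dy -61.6 dz 92.1| F [-0.6 -0.9 -0. ] gw 0.70 q [-0.62  0.42  1.34 -0.    1.38  1.15]
```

```bash
python3 -m jog '[[0.03,-0.03,0.01,0,0,0,0.06],[0.027,-0.031,0.02,0,0,0,0.06],[0,0,0.035,0,0,0,0.06],[0,0,0.027,0,0,0,0.06],[0,0,0,0,0,0,0.06]]' >/dev/null
python3 go.py -152 -106 22 -1.571
python3 - <<'E'
from h import *
s=sense();im=eyes.capture('wrist');np.save('pics/w1.npy',im);cv2.imwrite('pics/w1.png',im[:,:,::-1])
E
```

```text
t2.0 feed -153.0 lat -102.9 z 146.2 hd -1.563 tilt [-0.007  0.004] | tool rz 0.008 then dx 3.1 dy -1.0 dz 124.2| F [ 0.  -0.1 -0.2] gw 0.70 q [-0.49  0.61  1.31 -0.    1.23  1.28]
```

View pics/w1.png

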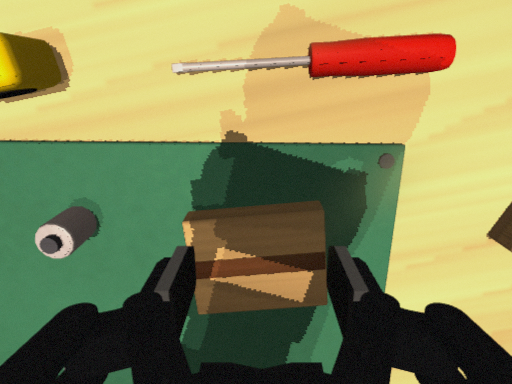

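The wrist view shows the blank between the fingers, its far edge at rows 205–218, a post at (55,242), and the screwdriver well clear. A quick cross-check of positions, then descend.

```bash
python3 - <<'E'
from h import *
from go import G,f,l
c,T=cam('wrist',sense())
for n,u,z in[('post',(54,243),54),('c1',(184,216),32),('c2',(322,203),32),('c3',(326,303),32),('c4',(196,313),32)]:
    r=ray(c,T,[u],z)[0]-G;print(n,round(r@f,1),round(r@l,1))
E
python3 -m jog '[[0.003,-0.001,0.045,0,0,0,0.06],[0,0,0.045,0,0,0,0.06],[0,0,0.025,0,0,0.008,0.06],[0,0,0.009,0,0,0,0.06],[0,0,0,0,0,0,0.06]]' >/dev/null
python3 go.py -152 -106 22 -1.571
```

```text
post -1.6 -68.8
c1 -93.1 -81.9
c2 -200.8 -93.5
c3 -210.0 -2.4
c4 -97.9 8.7
t2.5 feed -153.2 lat -108.2 z 27.2 hd -1.571 tilt [ 0.001 -0.   ] | tool rz -0.000 then dx -2.2 dy -1.2 dz 5.2| F [ 1.   0.1 -0.1] gw 0.71 q [-0.49  0.76  1.39 -0.    0.99  1.29]
```

```bash
python3 -m jog '[[-0.003,0,0.005,0,0,0,0.06],[-0.01,0,0,0,0,0,0.06],[-0.008,0,0,0,0,0,0.06],[-0.008,0,0,0,0,0,0.06],[-0.008,0,0,0,0,0,0.06]]'
python3 go.py -152 -57 22 -1.571
python3 -m jog '[[-0.007,0,0,0,0,0,0.06],[-0.005,0,0,0,0,0,0.06],[0,0,0,0,0,0,0.06],[0,0,0,0,0,0,0.06]]'
python3 go.py -152 -57 22 -1.571
python3 - <<'E'
from h import *
im=eyes.capture('top');cv2.imwrite('pics/t2.png',cv2.resize(im[130:250,200:440],None,fx=3,fy=3)[:,:,::-1])
im=eyes.capture('scene');cv2.imwrite('pics/s2.png',cv2.resize(im[110:290,130:350],None,fx=3,fy=3)[:,:,::-1])
E
```

```text
time_s: 3.05
eef_pos: [560.4, -176.2, 22.4]
ee_rot: [0.0, 0.995, -0.102, 0.001]
force: [1.6, -0.7, 1.4]
grip_width: 0.702
grip_force: 0.9
t3.0 feed -153.0 lat -70.9 z 22.4 hd -1.571 tilt [ 0.002 -0.001] | tool rz -0.000 then dx -13.9 dy -1.0 dz 0.4| F [ 1.6 -0.7  1.4] gw 0.70 q [-0.5   0.7   1.52  0.    0.92  1.27]
time_s: 3.45
eef_pos: [548.3, -173.4, 21.1]
ee_rot: [-0.0, 0.995, -0.102, -0.0]
force: [-0.3, 0.0, 0.6]
grip_width: 0.703
grip_force: 0.0
t3.5 feed -152.7 lat -58.4 z 21.1 hd -1.571 tilt [-0.001  0.   ] | tool rz -0.000 then dx -1.4 dy -0.7 dz -0.9| F [-0.3  0.   0.6] gw 0.70 q [-0.51  0.68  1.56 -0.    0.9   1.27]
```

View pics/s2.png

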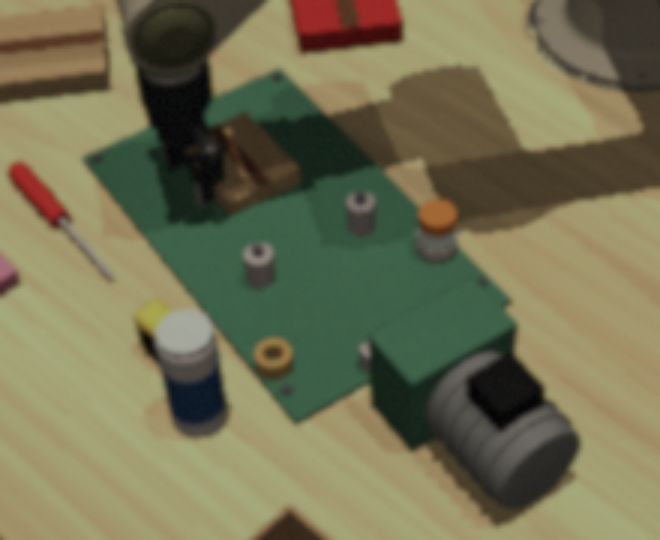

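The scene view shows both fingers on the long side of the blank and everything else standing. I'll back off, rise, turn and measure from behind.

```bash
python3 -m jog '[[0.012,0,0,0,0,0,0.06],[0,0,-0.04,0,0,0,0.05],[0,0,-0.04,0,0,0,0.05],[0,0.03,-0.02,0,0,0,0.05],[-0.02,0.04,0,0,0,0,0.05]]' >/dev/null
python3 -m jog '[[-0.045,0.02,0,0,0,0,0.05],[0,0,0,0,0,-0.145,0.05],[0,0,0,0,0,-0.145,0.05],[0,0,0,0,0,-0.145,0.05],[0,0,0,0,0,-0.145,0.05]]' >/dev/null
python3 -m jog '[[0,0,0,0,0,-0.145,0.05],[0,0,0,0,0,-0.145,0.05],[0,0,0,0,0,-0.145,0.05],[0,0,0,0,0,-0.145,0.05],[0,0,0,0,0,-0.145,0.05]]' >/dev/null
python3 -m jog '[[0,0,0,0,0,-0.145,0.05],[0,0,0,0,0,-0.121,0.05],[0,0,0,0,0,0,0.05]]' >/dev/null
python3 go.py -235 0 22 0
python3 - <<'E'
from h import *
s=sense();w=eyes.capture('wrist');im=eyes.capture('top')
np.save('pics/w3.npy',w);np.save('pics/t3.npy',im)
v=np.hstack([cv2.resize(w,(400,300)),cv2.resize(im[130:250,200:360],(400,300))])
cv2.imwrite('pics/v3.png',v[:,:,::-1])
E
```

```text
t5.3 feed -242.7 lat -5.7 z 121.1 hd 0.001 tilt [-0.  0.] | tool rz 0.001 then dx 7.7 dy -5.7 dz 99.1| F [ 0.2 -0.1 -0.2] gw 0.59 q [-0.7   0.47  1.61 -0.    1.06 -0.5 ]
```

View pics/v3.png

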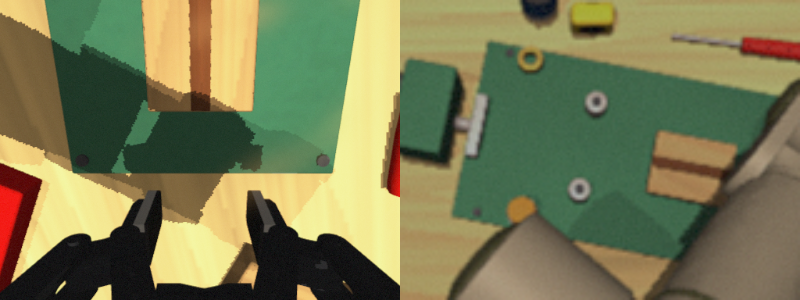

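The wrist view shows the blank's rear end square, with its corners at about (192,142) and (324,142) full-scale and the plate's rear corners at about (96,220) and (425,220). The top view also shows it aligned.

Run:
```python
from h import *
from go import G,f,l,A
w=np.load('pics/w3.npy');c,T=cam('wrist',sense())
h,s,v=cv2.split(cv2.cvtColor(w,cv2.COLOR_RGB2HSV))
gr=((h>45)&(h<90)&(s>60))
def line(mask_cols,z):
    P=[];
    r=ray(c,T,mask_cols,z)-G;x=r@f;y=r@l;p=np.polyfit(x,y,1);return p,y.mean(),x.mean()
L=[];Rr=[];BL=[];BR=[]
for y in range(15,130,5):
    row=np.where(gr[y])[0];
    if y>40: Rr.append((row[-1]+1,y));L.append((row[row<150].min() if (row<150).any() else 0,y))
    # blank: non-green span around col 255
    a=255
    while not gr[y,a-2:a+1].all(): a-=1
    b=255
    while not gr[y,b:b+3].all(): b+=1
    BL.append((a+.5,y));BR.append((b-.5,y))
for n,p,z in[('plateL',L,8),('plateR',Rr,8),('bL',BL,32),('bR',BR,32)]: print(n,[tuple(map(int,p[i])) for i in(0,-1)],line(np.array(p),z))
for u,z in[((255,142),32),((255,220),8)]: print((ray(c,T,[u],z)[0]-G)@f)
# top view
im=np.load('pics/t3.npy');c,T=cam('top')
hsv=cv2.cvtColor(im,cv2.COLOR_RGB2HSV)
st=((hsv[...,0]<28)&(hsv[...,1]>100));m=np.zeros_like(st);m[180:215,298:337]=st[180:215,298:337]
yy,xx=np.where(m);
# per column extents for columns left of arm
E=[(x,yy[xx==x].min()-.5,yy[xx==x].max()+.5) for x in range(302,328)]
for k in(1,2):
    r=ray(c,T,[(e[0],e[k]) for e in E],32)-G;print('top edge',np.polyfit(r@f,r@l,1)[0],(r@l).mean())
```

```text
plateL [(65, 45), (78, 125)] (array([-4.33844135e-03,  1.23006281e+02]), np.float64(123.72576626380409), np.float64(-165.83950672568508))
plateR [(454, 45), (441, 125)] (array([-3.46419015e-03, -1.34456570e+02]), np.float64(-133.8790300440742), np.float64(-166.7170746205622))
bL [(180, 15), (187, 125)] (array([-6.35675791e-03,  3.95305530e+01]), np.float64(40.53086115292537), np.float64(-157.36137811058683))
bR [(334, 15), (324, 125)] (array([-2.79025800e-02, -5.17333094e+01]), np.float64(-47.33414355688354), np.float64(-157.66161736046655))
-201.08056184536906
-265.8801012042251
top edge 0.04078615434444563 -42.92710013757923
top edge -0.002454190602884828 45.46022719094026
```

The blank is square (about −0.01 rad) and about 1.5 mm off centre, which is good enough. I'll descend behind it with the fingers at 40 mm and push.

```bash
python3 -m jog '[[0.003,-0.003,0.04,0,0,0,0.04],[0,0,0.04,0,0,0,0.04],[0,0,0.017,0,0,0,0.04],[0,0,0.002,0,0,0,0.04],[0,0,0,0,0,0,0.04]]' >/dev/null
python3 go.py -150 -2 22 0
python3 -m jog '[[0.012,0,0,0,0,0,0.04],[0.010,0,0,0,0,0,0.04],[0.008,0,0,0,0,0,0.04],[0.008,0,0,0,0,0,0.04],[0.008,0,0,0,0,0,0.04]]'
python3 -m jog '[[0.010,0,0,0,0,0,0.04],[0.010,0,0,0,0,0,0.04],[0.010,0,0,0,0,0,0.04],[0.008,0,0,0,0,0,0.04],[0.004,0,0,0,0,0,0.04]]'
python3 go.py -150 -2 22 0
python3 - <<'E'
from h import *
w=eyes.capture('wrist');im=eyes.capture('top')
np.save('pics/w4.npy',w);np.save('pics/t4.npy',im)
v=np.hstack([cv2.resize(w,(400,300)),cv2.resize(im[130:250,200:360],(400,300))])
cv2.imwrite('pics/v4.png',v[:,:,::-1])
E
```

```text
t6.0 feed -239.9 lat -2.9 z 22.7 hd -0.002 tilt [ 0. -0.] | tool rz -0.002 then dx 89.9 dy -0.9 dz 0.7| F [-0.4 -0.3  0.7] gw 0.47 q [-0.7   0.61  1.68 -0.    0.84 -0.49]
time_s: 6.45
eef_pos: [485.8, -201.8, 22.7]
ee_rot: [0.001, 0.775, 0.632, 0.0]
force: [-0.5, -2.0, 0.9]
grip_width: 0.47
grip_force: 1.0
time_s: 6.95
eef_pos: [494.0, -160.2, 22.2]
ee_rot: [-0.0, 0.775, 0.632, -0.0]
force: [0.2, -2.3, 1.7]
grip_width: 0.47
grip_force: 0.8
t7.0 feed -150.8 lat -2.6 z 22.2 hd 0.000 tilt [-0.  0.] | tool rz 0.000 then dx 0.8 dy -0.6 dz 0.2| F [ 0.2 -2.3  1.7] gw 0.47 q [-0.54  0.59  1.74  0.    0.82 -0.34]
```

View pics/v4.png

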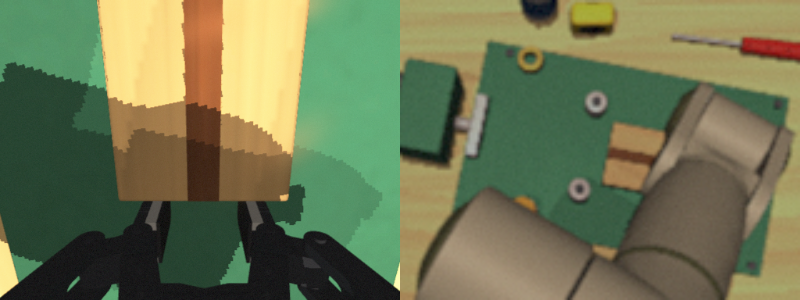

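The wrist view shows the blank centred and square against both fingers, with its rear corners at (118,201) and (291,201) in the half image. The top view shows its leading end just before the posts. Next I'll compare it with the posts in the same picture.

Run:
```python
from h import *
from go import G,f,l
im=np.load('pics/t4.npy');c,T=cam('top')
K=4;big=cv2.resize(im,None,fx=K,fy=K,interpolation=cv2.INTER_CUBIC)
h,s,v=cv2.split(cv2.cvtColor(big,cv2.COLOR_RGB2HSV))
m=((h<28)&(s>85)).astype(np.uint8);m[:, :278*K]=0;m[:,305*K:]=0;m[:174*K]=0;m[212*K:]=0
U=[];D=[]
for x in range(287*K,296*K):
    y=np.where(m[:,x])[0];U.append((x/K-.375,y.min()/K-.375));D.append((x/K-.375,y.max()/K-.375))
for e in(U,D):
    r=ray(c,T,np.array(e),32)-G;print(e[0],'slope',np.polyfit(r@f,r@l,1)[0],'lat',(r@l).mean())
yy,xx=np.where(m);r=ray(c,T,np.c_[xx,yy]/K-.375,32)-G;print('lead',np.percentile(r@f,98))
for x,y in[(278,170.7),(271.5,205.5)]:
    q=big[int((y-8)*K):int((y+8)*K),int((x-8)*K):int((x+8)*K)]
    mm=(cv2.cvtColor(q,cv2.COLOR_RGB2HSV)[...,1]<45)&(q.max(2)>110)
    k=max(cv2.findContours(mm.astype(np.uint8),cv2.RETR_EXTERNAL,cv2.CHAIN_APPROX_NONE)[0],key=cv2.contourArea)
    (a,b),rad=cv2.minEnclosingCircle(k);u=(a+int((x-8)*K))/K-.375,(b+int((y-8)*K))/K-.375
    r=ray(c,T,[u],54)[0]-G;print('post',u,rad/K,r@f,r@l)
```

```text
(286.625, np.float64(178.625)) slope -0.004020829150292035 lat -43.167595531538474
(286.625, np.float64(204.375)) slope -0.002905275920020985 lat 45.66048762443688
lead -30.19295289660381
post (277.93382358551025, 170.125) 4.373634338378906 0.846321089818662 -62.30110101929642
post (271.26690101623535, 205.02007055282593) 4.372552871704102 0.5478864822717143 60.91945357812123
```

The blank is about 2 mm toward +y of the posts' midline. I'll shade 2 mm toward −y while advancing, then enter the gate.

```bash
python3 -m jog '[[0.006,0.0008,0,0,0,0,0.04],[0.006,0.0008,0,0,0,0,0.04],[0.006,0.0006,0,0,0,0,0.04],[0.008,0,0,0,0,0,0.04],[0.008,0,0,0,0,0,0.04]]'
python3 -m jog '[[0.008,0,0,0,0,0,0.04],[0.008,0,0,0,0,0,0.04],[0.008,0,0,0,0,0,0.04],[0.008,0,0,0,0,0,0.04],[0.008,0,0,0,0,0,0.04]]'
python3 go.py 25 -4.6 22 0
python3 - <<'E'
from h import *
w=eyes.capture('wrist');im=eyes.capture('top')
np.save('pics/w5.npy',w);np.save('pics/t5.npy',im)
v=np.hstack([cv2.resize(w,(400,300)),cv2.resize(im[130:250,200:360],(400,300))])
cv2.imwrite('pics/v5.png',v[:,:,::-1])
E
```

```text
time_s: 7.55
eef_pos: [503.0, -127.6, 22.2]
ee_rot: [-0.0, 0.775, 0.631, -0.0]
force: [0.8, -0.8, -0.7]
grip_width: 0.472
grip_force: 0.5
time_s: 8.05
eef_pos: [511.2, -88.4, 22.3]
ee_rot: [-0.0, 0.775, 0.631, -0.0]
force: [0.2, -0.3, -0.2]
grip_width: 0.47
grip_force: 0.5
t8.1 feed -77.1 lat -4.9 z 22.3 hd -0.000 tilt [-0.  0.] | tool rz -0.000 then dx 102.1 dy -0.3 dz 0.3| F [ 0.2 -0.3 -0.2] gw 0.47 q [-0.4   0.59  1.74  0.    0.82 -0.19]
```

View pics/v5.png

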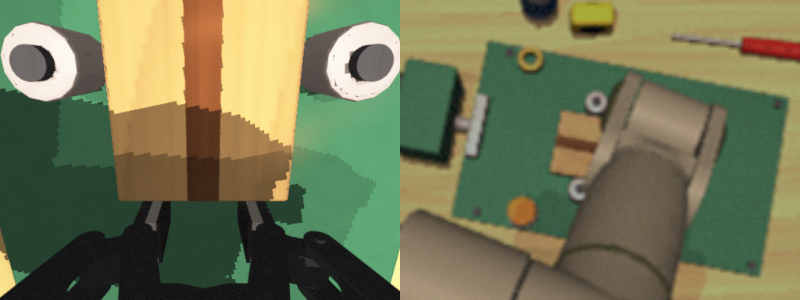

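The wrist view shows the blank in the gate with even gaps: posts at (38,63) and (363,63), blank centre column about 201. There is no side force, so I'll push on through.

```bash
python3 -m jog '[[0.010,0,0,0,0,0,0.04],[0.010,0,0,0,0,0,0.04],[0.010,0,0,0,0,0,0.04],[0.010,0,0,0,0,0,0.04],[0.010,0,0,0,0,0,0.04]]'
python3 -m jog '[[0.009,0,0,0,0,0,0.04],[0.009,0,0,0,0,0,0.04],[0.009,0,0,0,0,0,0.04],[0.008,0,0,0,0,0,0.04],[0.005,0,0,0,0,0,0.04]]'
python3 go.py 29 -4.6 22 0
python3 -m jog '[[0.003,0,0,0,0,0,0.04],[0.003,0,0,0,0,0,0.04]]'
python3 go.py 29 -4.6 22 0
```

```text
time_s: 8.65
eef_pos: [521.4, -39.3, 22.4]
ee_rot: [0.0, 0.775, 0.632, 0.0]
force: [0.2, -1.7, 1.1]
grip_width: 0.47
grip_force: 0.8
time_s: 9.15
eef_pos: [529.4, -0.3, 22.3]
ee_rot: [-0.0, 0.775, 0.632, -0.0]
force: [-0.7, -2.1, 1.1]
grip_width: 0.468
grip_force: 1.0
t9.2 feed 13.0 lat -4.9 z 22.3 hd 0.000 tilt [-0.  0.] | tool rz 0.000 then dx 16.0 dy -0.3 dz 0.3| F [-0.7 -2.1  1.1] gw 0.47 q [-0.22  0.6   1.71  0.    0.83 -0.02]
time_s: 9.35
eef_pos: [530.5, 5.0, 22.3]
ee_rot: [0.0, 0.775, 0.631, -0.0]
force: [-0.5, -1.7, 1.4]
grip_width: 0.468
grip_force: 1.0
t9.3 feed 18.4 lat -4.9 z 22.3 hd -0.000 tilt [-0. -0.] | tool rz -0.000 then dx 10.6 dy -0.3 dz 0.3| F [-0.5 -1.7  1.4] gw 0.47 q [-0.21  0.6   1.7  -0.    0.83 -0.01]
```

```bash
python3 -m jog '[[0.003,0,0,0,0,0,0.04],[0.003,0,0,0,0,0,0.04]]' | grep -E "force|pos"
python3 -m jog '[[0.002,0,0,0,0,0,0.04]]' | grep -E "force|pos"
python3 -m jog '[[0.001,0,0,0,0,0,0.04]]' | grep -E "force|pos"
python3 -m jog '[[0.001,0,0,0,0,0,0.04]]' | grep -E "force|pos"
python3 go.py 29 -4.6 22 0
```

```text
eef_pos: [531.7, 10.8, 22.3]
force: [-0.7, -1.3, 1.5]
grip_force: 1.0
eef_pos: [532.2, 12.9, 22.3]
force: [-0.2, -1.7, 2.5]
grip_force: 1.0
eef_pos: [532.3, 13.8, 22.3]
force: [-0.3, -1.9, 0.1]
grip_force: 1.0
eef_pos: [532.5, 14.7, 22.3]
force: [-0.1, -2.7, 2.0]
grip_force: 1.0
t9.8 feed 28.3 lat -4.9 z 22.3 hd -0.000 tilt [-0.  0.] | tool rz -0.000 then dx 0.7 dy -0.3 dz 0.3| F [-0.1 -2.7  2. ] gw 0.47 q [-0.19  0.61  1.7   0.    0.84  0.01]
```

```bash
for i in 1; do :; done
python3 -m jog '[[0.001,0,0,0,0,0,0.04]]' | grep -E "force|pos"
python3 -m jog '[[0.001,0,0,0,0,0,0.04]]' | grep -E "force|pos"
python3 -m jog '[[0.001,0,0,0,0,0,0.04]]' | grep -E "force|pos"
python3 - <<'E'
from h import *
w=eyes.capture('wrist');im=eyes.capture('top')
np.save('pics/w6.npy',w);np.save('pics/t6.npy',im)
v=np.hstack([cv2.resize(w,(400,300)),cv2.resize(im[130:250,200:360],(400,300))])
cv2.imwrite('pics/v6.png',v[:,:,::-1])
E
```

```text
eef_pos: [532.8, 15.3, 22.3]
force: [-2.2, -9.5, 1.5]
grip_force: 4.8
eef_pos: [532.8, 15.4, 22.3]
force: [-4.0, -15.5, 2.7]
grip_force: 8.2
eef_pos: [532.8, 15.4, 22.3]
force: [-5.5, -22.3, 4.0]
grip_force: 11.6
```

View pics/v6.png

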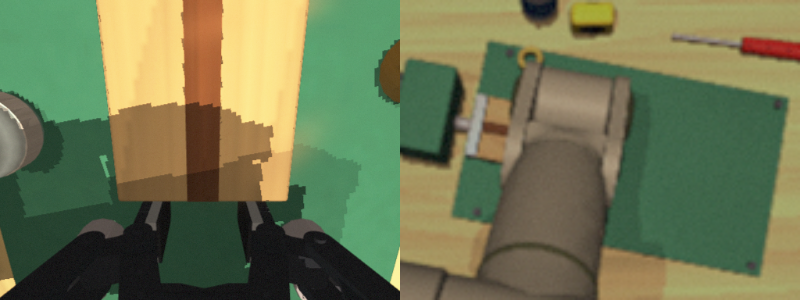

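The force rises against a hard stop (22 N) and the blank sits on the stop bar in the top view (crop 480,125). I'll back off, rise and check.

```bash
python3 -m jog '[[-0.004,0,0,0,0,0,0.04],[-0.006,0,0,0,0,0,0.04],[0,0,-0.02,0,0,0,0.04],[0,0,-0.04,0,0,0,0.04],[0,0,-0.045,0,0,0,0.04]]' >/dev/null
python3 -m jog '[[-0.02,0,-0.04,0,0,0,0.04],[-0.048,0,0,0,0,0,0.04],[-0.048,0,0,0,0,0,0.04],[-0.048,0,0,0,0,0,0.04],[-0.048,0,0,0,0,0,0.04]]' >/dev/null
python3 -m jog '[[-0.048,0,0,0,0,0,0.04],[-0.048,0,0,0,0,0,0.04],[0,0,0,0,0,0,0.04]]' >/dev/null
python3 go.py 0 0 200 0
python3 - <<'E'
from h import *
from go import G,f,l,A
im=eyes.capture('top');sc=eyes.capture('scene');c,T=cam('top')
K=4;big=cv2.resize(im,None,fx=K,fy=K,interpolation=cv2.INTER_CUBIC)
h,s,v=cv2.split(cv2.cvtColor(big,cv2.COLOR_RGB2HSV))
m=((h<28)&(s>85)).astype(np.uint8);z=np.zeros_like(m);z[166*K:207*K,226*K:278*K]=m[166*K:207*K,226*K:278*K]
z=cv2.morphologyEx(z,cv2.MORPH_OPEN,np.ones((9,9)))
b=max(cv2.findContours(z,cv2.RETR_EXTERNAL,cv2.CHAIN_APPROX_NONE)[0],key=cv2.contourArea)
r=ray(c,T,b[:,0]/K-.375,32)-G;C=rect(np.c_[r@f,r@l]);print('blank',C)
m2=((s<40)&(v>130)).astype(np.uint8);z[:]=0;z[160*K:200*K,222*K:240*K]=m2[160*K:200*K,222*K:240*K]
b=max(cv2.findContours(z,cv2.RETR_EXTERNAL,cv2.CHAIN_APPROX_NONE)[0],key=cv2.contourArea)
r=ray(c,T,b[:,0]/K-.375,38)-G;print('bar',rect(np.c_[r@f,r@l]))
v=np.hstack([cv2.resize(im[130:250,200:360],(400,300)),cv2.resize(sc[110:260,140:340],(400,300))])
cv2.imwrite('pics/v7.png',v[:,:,::-1])
E
```

```text
t11.6 feed -291.6 lat -4.3 z 166.9 hd -0.006 tilt [ 0.    -0.001] | tool rz -0.006 then dx 291.6 dy -4.3 dz -33.1| F [-0.7 -0.3 -0.3] gw 0.47 q [-0.78  0.44  1.51 -0.    1.18 -0.57]
blank (array([93.64601135, -0.71308136]), np.float32(0.0006031535), 112.72947692871094, 90.54658508300781)
bar (array([167.81184387,  -1.77951431]), np.float32(-1.5659661), 86.10221099853516, 35.870784759521484)
```

View pics/v7.png

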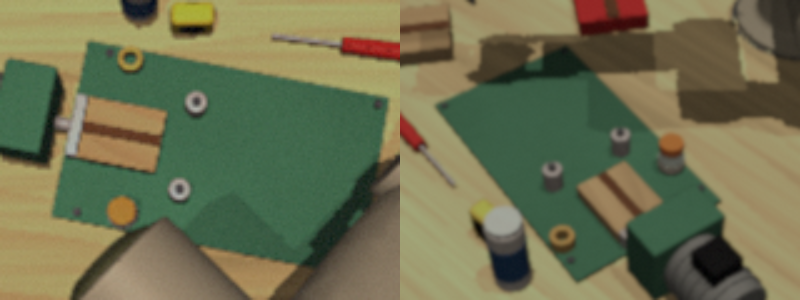

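The pictures show the blank flush on the stop bar (centre feed 93.6 mm of a nominal 94, lateral −0.7 mm, yaw about 0). The jar, bushing, can, tape measure and screwdriver stand untouched, and the hand is clear.

```bash
python3 -c "
from rig import finish_job
print(finish_job())"
```

```text
the job is handed in; nothing more can be done
None
```

The blank went through the guide posts and sits square against the stop bar, centred to within about 1 mm; nothing else was moved, the hand is clear, and I handed the job in at about 12 s.

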